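Hang the washed board on the utensil carousel and turn it right round

TASK

Push the utensil carousel round by its arms until its one empty hook points straight to the front edge of the worktop, then lift the small board with the eye out of the drying rack and hang it by the eye on that hook. Then push the carousel once right round, clockwise seen from above, to see that everything goes round freely, and stop with the board at the front again. Nothing may fall off the carousel, and leave the plain board and the food tin where they are.

Things in the scene. Friction and masses are not known exactly. Their poses are not given: they have to be found in the camera images.
- carousel_foot: Round steel foot of the utensil carousel, 170 mm across, 14 mm high, with a thin upright post; fixed to the worktop. Origin at the middle of its underside; its axes are the room's: -x is the front edge of the worktop (the robot's side), +y the robot's left. Above it turns the crown: a hub with four level steel arms 90 degrees apart, the hooks.
- crown_axis (a point): Point on the crown's upright turning axis at the height of the arms' axes, 215 mm above the worktop. Hub 27 mm across, top 13 mm above this point. Each arm is a straight round rod 7 mm thick that ends 120 mm from the axis in a 13 mm ball (ball top 8.5 mm above the rod's axis). The crown turns endlessly both ways against 0.08 N m of friction and stays where it is left.
- empty_hook (a point): Point on the axis of the one arm that carries nothing, 85 mm from the turning axis, 35 mm inside its ball end: where the board is to hang. Turns with the crown; its own -x axis points outward along the arm, z up. The other three arms carry tools at the same 85 mm; each rod is bare from 14 to about 79 mm from the axis.
- eye_board: Small wooden board upright on edge in a slot of the rack: panel 100 mm wide, 117 high, 12 thick, with a round ear 64 mm across on top that has a 30 mm hole (the eye) through it, 17 mm of wood round the hole; 177 mm high in all. Origin at the middle of its lower edge; z up to the ear, y along its width, x through its thickness (the hole's axis).
- board_eye (a point): Centre of the hole in the board's ear, 145 mm above the board's lower edge and 32 mm below the top of the ear. Axes as the board's. When the board hangs it is 11.5 mm below the hook's axis.
- rack: Low wooden drying rack fixed to the worktop, 160 mm long along its x, 110 mm wide along y, with three slots 46 mm apart along x (17 mm clear between dowels; rails 22 mm and dowel tops 80 mm above the worktop). One outer slot holds the board with the eye, the other the plain board. Origin under its middle.
- plain_board: Plain wooden board without an eye, 96 mm wide, 112 mm high, 12 mm thick, standing on edge in the other outer slot of the rack; stays there. Origin at the middle of its lower edge, z up.
- grater_eye (a point): Centre of the eye of a flat steel grater, 70 mm wide, 161 mm long; its eye (24 mm hole) hangs on a hook of the carousel from the start
- turner_eye (a point): Centre of the eye of a slotted steel turner with black handle, 71 mm wide, 174 mm long; its eye (24 mm hole) hangs on a hook of the carousel from the start
- trivet_eye (a point): Centre of the eye of a round cork trivet, 106 mm across, 141 mm long; its eye (24 mm hole) hangs on a hook of the carousel from the start
- tin_beans: Food tin, 75 mm across, 58 mm high, a bystander. Origin at the middle of its underside.

How it is judged (in metres and radians):
On the way, in this order (a step that is already met when the one before it is completed fails the run):
1. the empty hook points to the front edge (within 30 degrees) while the board still stands in the rack (x of empty_hook in the frame of carousel_foot below -0.0736 m and distance of eye_board from where it was at the start of the episode below 0.05 m), for 0.3 s.
2. the board hangs by its eye on the empty hook, released, with the hook still at the front (within 30 degrees) (x of empty_hook in the frame of carousel_foot below -0.0736 m and x of board_eye in the frame of empty_hook between -0.033 and 0.06 m and y of board_eye in the frame of empty_hook between -0.02 and 0.02 m and z of board_eye in the frame of empty_hook between -0.025 and -0.004 m and angle between eye_board's own z axis and vertical below 0.25 rad and contact force between the fingers and eye_board below 0.3 N), for 0.2 s.
3. the carousel is turned clockwise with the board hanging: the board's hook points to the left (within 45 degrees) (x of board_eye in the frame of empty_hook between -0.033 and 0.06 m and y of board_eye in the frame of empty_hook between -0.02 and 0.02 m and z of board_eye in the frame of empty_hook between -0.025 and -0.004 m and y of empty_hook in the frame of carousel_foot above 0.06 m), for 0.05 s.
4. then to the back (x of board_eye in the frame of empty_hook between -0.033 and 0.06 m and y of board_eye in the frame of empty_hook between -0.02 and 0.02 m and z of board_eye in the frame of empty_hook between -0.025 and -0.004 m and x of empty_hook in the frame of carousel_foot above 0.06 m), for 0.05 s.
5. then to the right (x of board_eye in the frame of empty_hook between -0.033 and 0.06 m and y of board_eye in the frame of empty_hook between -0.02 and 0.02 m and z of board_eye in the frame of empty_hook between -0.025 and -0.004 m and y of empty_hook in the frame of carousel_foot below -0.06 m), for 0.05 s.
At the end, for the whole second after the job is handed in: The board hangs by its eye on the hook that was empty: within 0.25 rad of upright, eye 4 to 25 mm below the hook's axis and within 20 mm sideways, moving under 0.2 m/s; that hook points to the front edge within 30 degrees; the three other tools still hang; the plain board stands in the rack (x of empty_hook in the frame of carousel_foot below -0.0736 m and x of board_eye in the frame of empty_hook between -0.033 and 0.06 m and y of board_eye in the frame of empty_hook between -0.02 and 0.02 m and z of board_eye in the frame of empty_hook between -0.025 and -0.004 m and angle between eye_board's own z axis and vertical below 0.25 rad and linear speed of eye_board below 0.2 m/s and height (world z) of each of grater_eye, turner_eye, trivet_eye above 0.185 m and angle between plain_board's own z axis and vertical below 0.2 rad); the robot touches nothing.
It fails at once if the grater, turner or trivet falls off its hook (height (world z) of any of grater_eye, turner_eye, trivet_eye below 0.175 m).
It fails at once if the plain board is moved by more than 30 mm (distance of plain_board from where it was at the start of the episode above 0.03 m).
It fails at once if the tin is moved by more than 30 mm (distance of tin_beans from where it was at the start of the episode above 0.03 m).
It also fails if it takes over 67 s, if anything falls off the work surface, if the arm or the gripper's body presses on something with over 40 N, if the wrist force passes 120 N, or if a joint passes its speed limit or range.

ROBOT

A 6-joint arm with a two-finger parallel gripper is mounted at the origin on a cart in front of the work surface, level with it; the furniture and walls round the work are solid. World frame = base frame: x ahead of the robot, y to its left, z up, the work surface at z = 0. Lengths are in m, angles in degrees, forces in N, time in s.
With the tool pointing down it reaches from about 0.25 to 0.725 m from the base axis. Payload 9.7 kg.
Tool frame: the origin (TCP) lies at the very end of the fingers, on their centre line; the grasp point (between the pads) lies 19 mm behind it; y points along the fingers, x is the direction in which the jaws open and shut, and the axes are right-handed (so a half turn about y gives the same grasp; the last joint's range is limited). The gripper opens to 85 mm and grips with 20 to 120 N. Pads are 22 mm wide; open, the fingers measure 114 mm over their backs; the gripper's body (76 mm by 85 mm) begins 54 mm behind the grasp point. The pads swing forward as they close: fully open they stand 13 mm farther back than shut.
Start: joints at [-68.468, 4.979, 10.078, 95.1, 0, 90], TCP at [0.202, -0.512, 0.192] pointing down, gripper open.
Joint ranges: [-179.16, 179.16], [-48.56, 103.87], [-65.8, 70.77], [-126.05, 130.52], [-82.76, 87.17], [-180, 180]. Speed limits (degrees/s): [127.2, 127.2, 147.25, 180, 180, 180].

INTERFACE

Orientations are given as [roll, pitch, yaw] about the fixed x, y, z axes, in that order (R = Rz(yaw) Ry(pitch) Rx(roll)).
In Python, from workcell import bot gives the robot as it stands.
- The arm moves only by the shell command python3 -m jog 'ROWS' [FORCE]. ROWS is JSON, a list of rows, each a list of 7 numbers: the closure, from 0 (fully open) to 1 (shut), then the shift along the world's x, y, z in units of 25 mm (1.0 is 25 mm), then the turn, a rotation vector about the world's x, y, z in units of 5 degrees (1.0 is 5 degrees). A call has 1 to 5 rows; each row is the pose to reach, as a shift and turn from the pose commanded when the call began; what a row does not reach only later rows make up. A row lasts 1/10 s, in which the tool goes at most 50 mm and 8.59 degrees, less where a joint would pass 70% of its speed; a pose out of reach is approached as far as the arm can. A call with a gripper value outside its range is refused whole. The fingers move at their own pace and stop on an object; FORCE is the grip in N (left out, the last holds). Time passes only in rows, so rows that repeat a pose let the fingers close. It gives the time, the measured TCP pose, the force and the opening at its end, in the units of the state.
- bot.get_obs(): the state, without advancing time (a new reading comes with each control period).
- bot.camera(name): name is "side" or "top" or "wrist"; returns (picture, depth): 480x640x3 uint8, red, green, blue; 480x640 float32, m along the optical axis (not along the pixel's ray), 0 where there is no reading.
- bot.camera_model(name): a dict with "fx", "fy", "cx", "cy" (pixels), "rvec" (rotation vector, rad) and "tvec" (3), from world to camera coordinates, as OpenCV has them; the wrist camera has in their place "tool_from_camera" (4x4, takes a point from camera to tool coordinates, whose origin is the TCP and whose axes are the tool frame's). Camera axes: x right, y down, z forward; pixel columns grow to the right and rows downward; lengths in m; the calibration is good to about 2 mm. A picture is of the moment at which its call begins: read the wrist's pose just before it. camera_model takes no time and is no camera call.
- bot.job_done(): hands the job in, once; it reports no verdict.
Trained networks look in the newest picture that a camera, given by its name, has taken for a name from the list of things; names that differ only in an ending like _2 or _b are one class to them, and where a whole thing is asked for, a point or a joint stands for the part that bears it (a point fixed in the world has none). Each returns a list of dicts, best first, with "conf" (0 to 1); they miss things now and then, are a little off and sometimes report something else, mostly with a low value. They report only what shows in the picture. A call takes as long as a camera call.
- bot.regions_of(camera, label): "pixels" (480x640 bool, what is visible of it) and "point" ([row, column] in pixels, amid what is visible of it).
The state is a dict: "time": time; "q": joint angles; "qd": joint speeds; "joint_efforts": joint torques, N m; "ee_pos": TCP position; "tcp_rot": TCP orientation; "wrist_force": force on the tool from outside, world axes, zero at the start; "torque": the same for the moment, N m; "opening": finger opening in m.
Only numpy, scipy, OpenCV 4.12 (cv2) and the standard library are available. Lean on these libraries where they do the work, as an engineer would, in place of code of your own. Each camera call takes 0.05 s, during which the arm holds its last target. There are 200 camera calls.

## Working session

There is one attempt and no reset: what is moved stays moved. The work goes in short steps, Python scripts to look and compute and a shell command to move; the robot and the scene stay as the last step left them, time stands still between calls to the robot, and variables do not carry over. Pictures are saved under pics/ and viewed, about 8 in all and at most 12, crops included, and the job is handed in when it is done.

```bash
mkdir -p pics; ls
cat > h.py <<'E'
import numpy as np, cv2
from workcell import bot
from scipy.spatial.transform import Rotation as R
def cloud(cam):
    o=bot.get_obs(); im,d=bot.camera(cam); m=bot.camera_model(cam)
    v,u=np.mgrid[:480,:640]
    P=np.stack([(u-m["cx"])/m["fx"]*d,(v-m["cy"])/m["fy"]*d,d],-1)
    if cam=="wrist":
        T=np.array(m["tool_from_camera"]); P=P@T[:3,:3].T+T[:3,3]
        Rt=R.from_euler('xyz',o["tcp_rot"],degrees=True).as_matrix()
        P=P@Rt.T+np.array(o["ee_pos"])
    else:
        Rm=cv2.Rodrigues(np.array(m["rvec"],float))[0]; P=(P-np.array(m["tvec"]).ravel())@Rm
    P[d<=0]=np.nan
    return im,P
def save(im,n): cv2.imwrite("pics/"+n+".png",im[...,::-1])
E
python3 - <<'E'
from h import *
print(bot.get_obs())
for c in("top","side"):
    im,P=cloud(c); save(im,c+"0"); np.save(c+"P",P)
    for l in["carousel_foot","crown_axis","empty_hook","eye_board","rack","plain_board","grater_eye","turner_eye","trivet_eye","tin_beans"]:
        for r in bot.regions_of(c,l)[:1]:
            q=P[r["pixels"]]; q=q[~np.isnan(q[:,0])]
            print(c,l,round(r["conf"],2),r["point"],len(q),np.median(q,0).round(3),np.percentile(q,2,axis=0).round(3),np.percentile(q,98,axis=0).round(3))
E
```

```text
pics
{'time': 0.0, 'q': array([-6.84701747e+01,  5.01125330e+00,  1.00348496e+01,  9.50995714e+01,
       -6.97910230e-04,  8.99991265e+01]), 'qd': array([ 0.12660449,  0.07844657,  0.00126535, -0.08048161, -0.00871031,
       -0.01140039]), 'joint_efforts': array([ 6.86362728e-04, -5.20393431e+01,  4.64802575e+01,  1.62882416e-02,
       -2.80644218e-05,  2.22476774e-05]), 'ee_pos': array([ 0.20173575, -0.51136605,  0.19088518]), 'tcp_rot': array([-9.00006968e+01,  7.59751130e-02, -6.84693013e+01]), 'wrist_force': array([-0.33389913, -0.84475755,  0.02338329]), 'torque': array([ 0.00284514,  0.05296902, -0.01921182]), 'opening': 0.08541436026645569}
top carousel_foot 0.91 [232.8, 364.8] 3583 [ 0.59  -0.145  0.015] [ 0.531 -0.229  0.009] [ 0.671 -0.075  0.15 ]
top crown_axis 0.84 [210.2, 375.9] 1008 [ 0.596 -0.149  0.219] [ 0.478 -0.27   0.204] [ 0.709 -0.035  0.228]
top empty_hook 0.56 [232.6, 363.0] 3693 [ 0.59  -0.145  0.015] [ 0.531 -0.229  0.01 ] [ 0.671 -0.075  0.215]
top eye_board 0.62 [259.6, 221.3] 462 [0.51  0.125 0.175] [0.495 0.095 0.013] [0.534 0.183 0.2  ]
top rack 0.87
[... 855 characters left out ...]
.3, 365.2] 1431 [0.519 0.135 0.118] [0.496 0.094 0.033] [0.538 0.18  0.198]
side rack 0.85 [217.4, 355.2] 754 [0.518 0.135 0.021] [0.394 0.089 0.001] [0.559 0.184 0.08 ]
side plain_board 0.96 [172.6, 344.6] 871 [0.433 0.168 0.103] [0.413 0.133 0.029] [0.454 0.218 0.136]
side grater_eye 0.68 [271.3, 327.6] 697 [ 0.611 -0.073  0.143] [ 0.575 -0.078  0.071] [ 0.638 -0.068  0.225]
side turner_eye 0.67 [263.9, 267.1] 757 [ 0.511 -0.145  0.125] [ 0.443 -0.176 -0.   ] [ 0.516 -0.096  0.226]
side trivet_eye 0.89 [318.4, 260.4] 568 [ 0.593 -0.242  0.167] [ 0.523 -0.25   0.001] [ 0.633 -0.209  0.225]
side tin_beans 0.61 [295.3, 387.9] 1190 [0.704 0.016 0.055] [ 0.666 -0.012  0.002] [0.735 0.059 0.06 ]
```

View pics/top0.png

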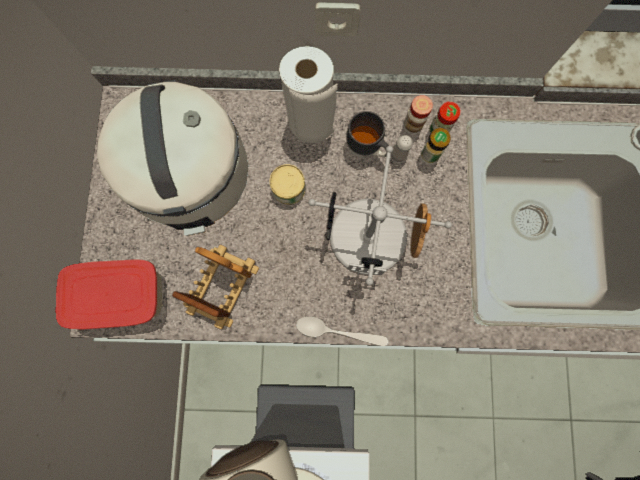

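View pics/side0.png

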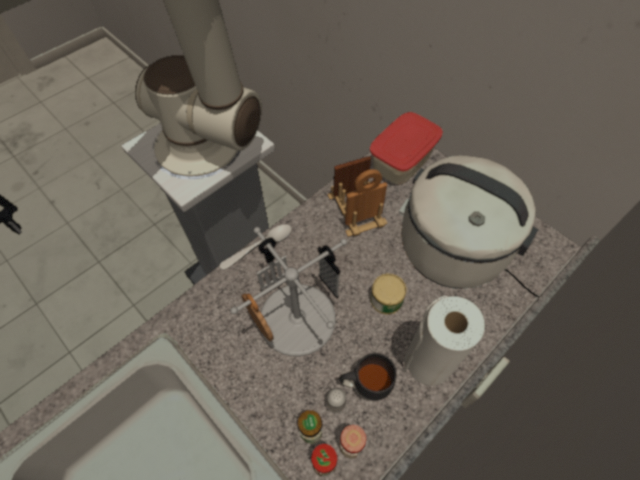

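Run:
```python
import numpy as np
from scipy.optimize import least_squares
for c in("top","side"):
    P=np.load(c+"P.npy").reshape(-1,3); P=P[~np.isnan(P[:,0])]
    A=P[(P[:,2]>.205)&(P[:,2]<.235)&(np.hypot(P[:,0]-.596,P[:,1]+.155)<.14)]
    # crown fit: minimise distance to cross
    def f(p):
        d=A[:,:2]-p[:2]; c,s=np.cos(p[2]),np.sin(p[2]); a=d[:,0]*c+d[:,1]*s; b=-d[:,0]*s+d[:,1]*c
        return np.minimum(abs(a),abs(b))
    best=min((least_squares(f,[.596,-.155,t],loss='soft_l1',f_scale=.003) for t in np.radians(np.arange(-45,45,10))),key=lambda r:r.cost)
    print(c,len(A),best.x[:2].round(4),np.degrees(best.x[2]).round(1),best.cost, A[:,2].mean())
    d=A[:,:2]-best.x[:2]; rr=np.hypot(*d.T); an=np.degrees(np.arctan2(d[:,1],d[:,0]))
    for k in range(4):
        a0=np.degrees(best.x[2])+90*k; m=(abs((an-a0+180)%360-180)<20)&(rr>.03)
        print(' arm',round(a0,1),m.sum(),rr[m].max().round(3), 'z',np.percentile(A[m,2],[10,50,90]).round(4))
    for n,x,y,h in(("eye",.515,.135,.18),("plain",.433,.17,.125)):
        B=P[(abs(P[:,0]-x)<.04)&(abs(P[:,1]-y)<.07)&(P[:,2]>.09)&(P[:,2]<.22)]
        xy=B[:,:2]; m=xy.mean(0); w,v=np.linalg.eigh(np.cov((xy-m).T))
        print(n,len(B),m.round(4),v[:,1].round(3),np.degrees(np.arctan2(v[1,1],v[0,1])).round(1),'z',np.percentile(B[:,2],[1,99.5]).round(4),'along',np.percentile((xy-m)@v[:,1],[1,99]).round(4),'thick',np.percentile((xy-m)@v[:,0],[2,98]).round(4))
```

```text
top 1529 [ 0.5952 -0.152 ] -8.0 0.009716044508321604 0.21984976761834807
 arm -8.0 218 0.126 z [0.2165 0.2187 0.2218]
 arm 82.0 304 0.125 z [0.2159 0.2191 0.2247]
 arm 172.0 350 0.125 z [0.2158 0.2194 0.2247]
 arm 262.0 309 0.126 z [0.2155 0.219  0.2234]
eye 413 [0.5125 0.1303] [0.378 0.926] 67.8 z [0.0947 0.2006] along [-0.0371  0.0595] thick [-0.0062  0.0055]
plain 430 [0.4342 0.1764] [0.392 0.92 ] 66.9 z [0.0926 0.137 ] along [-0.0441  0.0491] thick [-0.0049  0.0069]
side 1393 [ 0.5952 -0.1557] -8.0 0.009484434566598287 0.2195562921818203
 arm -8.0 222 0.125 z [0.2166 0.2188 0.2216]
 arm 82.0 277 0.127 z [0.2146 0.2187 0.2245]
 arm 172.0 282 0.125 z [0.2152 0.2192 0.2246]
 arm 262.0 294 0.125 z [0.2156 0.2191 0.2235]
eye 1012 [0.5185 0.1353] [0.4   0.917] 66.4 z [0.0908 0.1998] along [-0.0467  0.0496] thick [-0.0033  0.0087]
plain 555 [0.4354 0.1745] [0.394 0.919] 66.8 z [0.0908 0.1368] along [-0.0452  0.0479] thick [-0.0034  0.009 ]
```

The top view shows the empty arm pointing to the back at -8° (tip 383,152). Turner, grater and trivet are at the front, left and right, the eye board is at (225,260) and the plain board at (200,305). The side view agrees. The axis is at about (0.595, -0.154). I'll push clockwise from the front-right sector.

```bash
python3 -m jog '[[1,0.4,0.4,1.6,0,0,0],[1,1.9,1.8,2.8,0,0,0],[1,3.4,3.2,2.8,0,0,0],[1,4.9,4.6,2.8,0,0,0],[1,6.4,6,2.8,0,0,0]]' 40; python3 -m jog '[[1,1.4,1.3,0,0,0,0],[1,2.8,2.6,0,0,0,0],[1,4.2,3.9,0,0,0,0],[1,5.6,5.2,0,0,0,0],[1,7,6.5,0,0,0,0]]'
```

```text
time: 1.6
ee_pos: [0.3541, -0.3687, 0.262]
tcp_rot: [-90.0, -0.1, -68.5]
wrist_force: [1.1, -0.5, 0.5]
opening: 0.012
time: 2.1
ee_pos: [0.5292, -0.2058, 0.2617]
tcp_rot: [-90.0, -0.0, -68.5]
wrist_force: [0.1, -0.9, -0.6]
opening: -0.0
```

```bash
python3 -m jog '[[1,0.7,0.6,0,0,0,0],[1,0.7,0.6,0,0,0,0],[1,0.7,0.6,-1,0,0,0],[1,0.7,0.6,-2.7,0,0,0],[1,0.7,0.6,-2.7,0,0,0]]'
python3 - <<'E'
from h import *
o=bot.get_obs(); print(o["ee_pos"].round(4),o["tcp_rot"])
c=np.array([.5952,-.154]);r=.048
def pt(a): return c+r*np.array([np.cos(np.radians(a)),np.sin(np.radians(a))])
print(((pt(210)-o["ee_pos"][:2])/.025).round(2))
for s in range(210,0,-25):
    print(s,[list(((pt(s-k)-pt(s))/.025).round(2)) for k in(5,10,15,20,25)])
E
```

```text
time: 2.6
ee_pos: [0.542, -0.192, 0.1876]
tcp_rot: [-90.5, 0.4, -68.5]
wrist_force: [-1.8, -0.2, -0.8]
opening: -0.0001
[ 0.542  -0.192   0.1876] [-90.4687371    0.39149727 -68.50610816]
[0.47 0.56]
210 [[np.float64(-0.08), np.float64(0.15)], [np.float64(-0.14), np.float64(0.3)], [np.float64(-0.19), np.float64(0.46)], [np.float64(-0.23), np.float64(0.63)], [np.float64(-0.25), np.float64(0.79)]]
185 [[np.float64(-0.01), np.float64(0.17)], [np.float64(0.0), np.float64(0.33)], [np.float64(0.02), np.float64(0.5)], [np.float64(0.06), np.float64(0.66)], [np.float64(0.11), np.float64(0.82)]]
160 [[np.float64(0.06), np.float64(0.15)], [np.float64(0.14), np.float64(0.3)], [np.float64(0.23), np.float64(0.44)], [np.float64(0.33), np.float64(0.58)], [np.float64(0.45), np.float64(0.7)]]
135 [[np.float64(0.12), np.float64(0.11)], [np.float64(0.26), np.float64(0.22)], [np.float64(0.4), np.float64(0.31)], [np.float64(0.55), np.float64(0.38)], [np.float64(0.7), np.float64(0.45)]]
110 [[np.float64(0.16), np.float64(0.05)], [np.float64(0.32), np.float64(0.09)], [np.float64(0.49), np.float64(0.11)], [np
[... 165 characters left out ...]
4(0.49), np.float64(-0.11)], [np.float64(0.64), np.float64(-0.17)], [np.float64(0.79), np.float64(-0.25)]]
60 [[np.float64(0.14), np.float64(-0.09)], [np.float64(0.27), np.float64(-0.19)], [np.float64(0.4), np.float64(-0.31)], [np.float64(0.51), np.float64(-0.43)], [np.float64(0.61), np.float64(-0.56)]]
35 [[np.float64(0.09), np.float64(-0.14)], [np.float64(0.17), np.float64(-0.29)], [np.float64(0.23), np.float64(-0.44)], [np.float64(0.28), np.float64(-0.6)], [np.float64(0.32), np.float64(-0.77)]]
10 [[np.float64(0.02), np.float64(-0.17)], [np.float64(0.03), np.float64(-0.33)], [np.float64(0.02), np.float64(-0.5)], [np.float64(0.0), np.float64(-0.67)], [np.float64(-0.04), np.float64(-0.83)]]
```

```bash
python3 -m jog '[[1,0.15,0.2,0.1,0,0,0],[1,0.3,0.35,0.2,0,0,0],[1,0.45,0.55,0.2,0,0,0],[1,0.45,0.55,0.2,0,0,0]]'; python3 -m jog '[[1,-0.08,0.15,0,0,0,0],[1,-0.14,0.3,0,0,0,0],[1,-0.19,0.46,0,0,0,0],[1,-0.23,0.63,0,0,0,0],[1,-0.25,0.79,0,0,0,0]]';  python3 -m jog '[[1,-0.01,0.17,0,0,0,0],[1,0,0.33,0,0,0,0],[1,0.02,0.5,0,0,0,0],[1,0.06,0.66,0,0,0,0],[1,0.11,0.82,0,0,0,0]]'
```

```text
time: 3.0
ee_pos: [0.5581, -0.1783, 0.2009]
tcp_rot: [-89.9, -0.1, -68.4]
wrist_force: [-0.3, 0.8, -0.1]
opening: -0.0
time: 3.5
ee_pos: [0.5503, -0.1585, 0.1991]
tcp_rot: [-90.0, 0.0, -68.5]
wrist_force: [0.3, 0.3, 0.1]
opening: 0.0001
time: 4.0
ee_pos: [0.5533, -0.1381, 0.199]
tcp_rot: [-90.0, 0.0, -68.5]
wrist_force: [0.0, 0.3, -0.9]
opening: 0.0003
```

```bash
cat > crown.py <<'E'
from h import *
from scipy.optimize import least_squares
def crown(cam="top",near=0):
    im,P=cloud(cam); P=P.reshape(-1,3); P=P[~np.isnan(P[:,0])]
    A=P[(P[:,2]>.208)&(P[:,2]<.229)&(np.hypot(P[:,0]-.5952,P[:,1]+.154)<.13)]
    d=A[:,:2]-[.5952,-.154]
    t=np.radians(np.arange(-45,45,.5))
    f=[np.mean(np.minimum(np.minimum(abs(d@[np.cos(a),np.sin(a)]),abs(d@[-np.sin(a),np.cos(a)])),.012)) for a in t]
    i=int(np.argmin(f)); return im,round(np.degrees(t[i]),1),f[i],len(A)
if __name__=="__main__":
    im,a,f,n=crown("side"); print("crown angle mod 90:",a,f,n); o=bot.get_obs(); p=o["ee_pos"]-[.5952,-.154,0]
    print("finger r,ang",np.hypot(p[0],p[1]).round(4),np.degrees(np.arctan2(p[1],p[0])).round(1),o["ee_pos"].round(4),o["wrist_force"].round(1),o["time"]); save(im,"side_%.1f"%o["time"])
E
python3 crown.py
```

```text
crown angle mod 90: -8.0 0.0031518493965900507 1181
finger r,ang 0.0448 158.6 [ 0.5535 -0.1376  0.199 ] [-0.3  0.9  0.9] 4.05
```

Run:
```python
import cv2,glob
im=cv2.imread(glob.glob("pics/side_4*")[0])[190:390,190:430]
cv2.imwrite("pics/c1.png",cv2.resize(im,None,fx=3,fy=3))
```

```text
(no output)
```

View pics/c1.png

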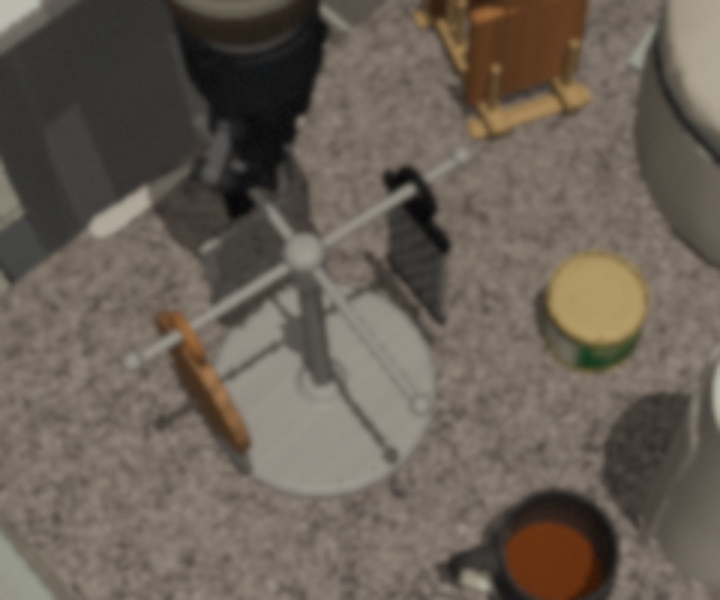

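Run:
```python
from h import *
for c in("side","top"):
    im,P=cloud(c); Q=P.reshape(-1,3); Q=Q[~np.isnan(Q[:,0])]
    d=np.hypot(Q[:,0]-.5952,Q[:,1]+.154)
    for z in np.arange(.18,.34,.015):
        q=Q[(d<.16)&(Q[:,2]>z)&(Q[:,2]<z+.015)]
        q=q[(q[:,0]<.60)&(q[:,1]>-.24)&(q[:,1]<-.08)]
        if len(q): print(c,z.round(3),len(q),q.min(0).round(3),q.max(0).round(3),np.median(q,0).round(3))
im,P=cloud("wrist"); save(im,"w1"); print(bot.get_obs()["joint_efforts"].round(2))
```

```text
side 0.18 29 [ 0.51  -0.239  0.18 ] [ 0.6   -0.144  0.19 ] [ 0.558 -0.236  0.184]
side 0.195 24 [ 0.51  -0.24   0.195] [ 0.6   -0.158  0.21 ] [ 0.595 -0.168  0.204]
side 0.21 377 [ 0.47 -0.24  0.21] [ 0.6   -0.097  0.225] [ 0.586 -0.167  0.219]
side 0.225 87 [ 0.474 -0.24   0.225] [ 0.6   -0.135  0.24 ] [ 0.592 -0.155  0.227]
side 0.24 32 [ 0.557 -0.151  0.243] [ 0.565 -0.129  0.254] [ 0.562 -0.141  0.25 ]
side 0.255 42 [ 0.554 -0.15   0.256] [ 0.565 -0.124  0.27 ] [ 0.562 -0.141  0.262]
side 0.27 34 [ 0.546 -0.156  0.27 ] [ 0.568 -0.121  0.285] [ 0.563 -0.138  0.279]
side 0.285 133 [ 0.546 -0.171  0.285] [ 0.578 -0.098  0.3  ] [ 0.561 -0.152  0.293]
side 0.3 98 [ 0.548 -0.181  0.3  ] [ 0.581 -0.097  0.315] [ 0.57  -0.149  0.309]
side 0.315 147 [ 0.542 -0.2    0.315] [ 0.586 -0.083  0.33 ] [ 0.573 -0.174  0.325]
side 0.33 234 [ 0.54 -0.2   0.33] [ 0.586 -0.081  0.345] [ 0.572 -0.182  0.335]
[ 2.600e-01 -5.520e+01  4.634e+01  0.000e+00  2.000e-02  2.000e-02]
```

View pics/w1.png

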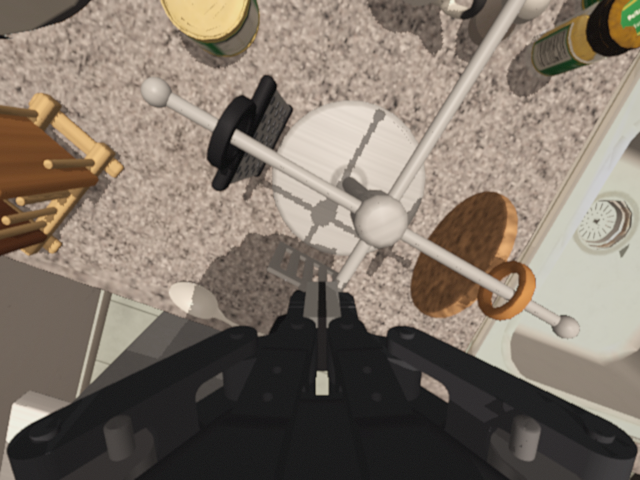

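Run:
```python
from h import *
im,P=cloud("side")
for v in range(236,276,2):
    print(v,' '.join('%s'%(P[v,u]*1000).round(0).astype(int) if not np.isnan(P[v,u,0]) else 'nan' for u in range(274,300,3)))
m=bot.camera_model("side");Rm=cv2.Rodrigues(np.array(m["rvec"],float))[0]
def pr(p):
    c=Rm@np.array(p)+np.array(m["tvec"]).ravel(); return (c[0]/c[2]*m["fx"]+m["cx"],c[1]/c[2]*m["fy"]+m["cy"])
print("tip",pr(bot.get_obs()["ee_pos"]),"rod",pr([.5535,-.148,.215]),"hub",pr([.5952,-.154,.215]),"cam",-Rm.T@np.array(m["tvec"]).ravel())
```

```text
236 [ 572 -162  333] [ 570 -155  323] [ 571 -150  318] [ 572 -144  313] [ 561 -131  286] [416 -21   3] [420 -15   1] [426 -10   2] [431  -4   1]
238 [ 552 -150  291] [ 564 -152  306] [ 570 -150  311] [ 573 -146  309] [ 562 -132  283] [421 -25   3] [424 -19   0] [431 -14   2] [436  -9   3]
240 [ 557 -154  293] [ 559 -149  291] [ 570 -150  305] [ 565 -141  289] [ 560 -131  272] [423 -28  -1] [428 -22  -1] [434 -18   1] [439 -12   0]
242 [ 561 -157  296] [ 563 -152  292] [ 568 -150  296] [ 568 -144  288] [ 561 -133  268] [427 -32  -1] [433 -27   0] [438 -22   0] [443 -16  -1]
244 [ 565 -160  297] [ 566 -155  292] [ 566 -149  286] [ 566 -143  278] [ 561 -134  262] [433 -36   1] [439 -32   3] [444 -26   2] [447 -20  -1]
246 [ 575 -167  310] [ 573 -160  301] [ 563 -148  274] [ 563 -142  267] [ 562 -135  258] [436 -40  -1] [442 -34   0] [447 -29   1] [453 -24   1]
248 [ 576 -169  307] [ 574 -162  297] [ 562 -148  267] [ 564 -143  263] [ 562 -135  251] [441 -44   1] [446 -38   0] [451 -33   0] [455 -27  -2]
250 [ 576 -170  302] [ 574 -162  290] [ 564 -150  264] [ 562 -142  253] [ 564 -137  2
[... 1354 characters left out ...]
-140  107] [ 510 -131   91] [ 513 -126   89] [475 -94  -3] [ 584 -157  226] [ 589 -154  229] [ 592 -150  226] [ 596 -146  226] [ 596 -140  219]
272 [ 513 -141  100] [ 470 -108   -1] [ 514 -127   84] [482 -99   3] [ 587 -160  226] [ 593 -157  230] [ 596 -153  228] [ 599 -149  228] [ 598 -141  215]
274 [ 512 -142   90] [ 473 -111   -3] [ 513 -128   74] [ 512 -119   61] [ 590 -163  226] [ 594 -159  226] [ 599 -156  227] [ 602 -152  227] [ 604 -146  222]
tip (np.float64(283.7689507612374), np.float64(260.2732221083354)) rod (np.float64(279.37072231848714), np.float64(259.26693764161513)) hub (np.float64(291.83371846870193), np.float64(275.4612965135643)) cam [ 0.91341633 -0.37568861  0.95120937]
```

Run:
```python
from h import *
o=bot.get_obs();im,P=cloud("wrist");m=bot.camera_model("wrist");T=np.array(m["tool_from_camera"]);print(T.round(4),o["q"].round(2),o["ee_pos"])
Ti=np.linalg.inv(T)
for y in(0,-.019,-.045,-.06):
    c=Ti@[0,y,0,1]; print(y,c[0]/c[2]*m["fx"]+m["cx"],c[1]/c[2]*m["fy"]+m["cy"],c[2])
Rt=R.from_euler('xyz',o["tcp_rot"],degrees=True).as_matrix()
for v,u in((290,312),(300,335),(330,310),(330,335),(360,300),(215,380),(130,480)):
    print(v,u,P[v,u].round(4),"tool",(Rt.T@(P[v,u]-o["ee_pos"])).round(4))
```

```text
[[ 1.000e+00 -3.000e-04 -4.000e-04  1.000e-04]
 [ 2.000e-04 -2.652e-01  9.642e-01 -1.823e-01]
 [-4.000e-04 -9.642e-01 -2.652e-01  6.720e-02]
 [ 0.000e+00  0.000e+00  0.000e+00  1.000e+00]] [-14.05   8.    14.21  96.21  -0.   144.41] [ 0.55321388 -0.13847     0.19902705]
0 321.6116393191492 270.3155578538569 0.19359504304382824
-0.019 321.596399473534 282.84875867323586 0.17527553862217785
-0.045 321.56952096799023 304.9535565964412 0.15020674309781412
-0.06 321.5494982157993 321.4202046519322 0.13574397644914277
290 312 [ 0.5619 -0.1307  0.2524] tool [-0.004  -0.0534  0.0109]
300 335 [ 0.5653 -0.1393  0.262 ] tool [ 0.0053 -0.063   0.0109]
330 310 [ 0.5638 -0.1304  0.2877] tool [-0.0036 -0.0887  0.0128]
330 335 [ 0.5663 -0.1379  0.287 ] tool [ 0.0043 -0.0879  0.0123]
360 300 [ 0.5668 -0.1274  0.309 ] tool [-0.0053 -0.1099  0.0167]
215 380 [ 0.5985 -0.1501  0.2271] tool [ 0.0274 -0.0281  0.0379]
130 480 [ 0.699  -0.2667 -0.0017] tool [0.1727 0.2007 0.0885]
```

The side and wrist depth agree: the fingertips sit about 44 mm behind the reported TCP. The fingers passed over the rod without touching it, so I'll work with this measured tip from here. Next I go back and lower.

```bash
python3 -m jog '[[1,-0.1,-0.6,0,0,0,0],[1,-0.1,-1.2,0,0,0,0],[1,0,-1.6,0,0,0,0],[1,0,-1.6,0,0,0,0]]'; python3 -m jog '[[1,0,0,-0.4,0,0,0],[1,0,0,-0.8,0,0,0],[1,0,0,-1.2,0,0,0],[1,0,0,-1.5,0,0,0],[1,0,0,-1.5,0,0,0]]';  python3 -m jog '[[1,-0.08,0.15,0,0,0,0],[1,-0.14,0.3,0,0,0,0],[1,-0.19,0.46,0,0,0,0],[1,-0.23,0.63,0,0,0,0],[1,-0.25,0.79,0,0,0,0]]'; python3 crown.py
```

```text
time: 4.7
ee_pos: [0.5533, -0.1803, 0.1987]
tcp_rot: [-90.0, -0.0, -68.6]
wrist_force: [-0.5, 0.9, 0.0]
opening: 0.0001
time: 5.2
ee_pos: [0.5526, -0.1779, 0.1599]
tcp_rot: [-90.1, 0.1, -68.4]
wrist_force: [-0.4, -0.1, 0.3]
opening: 0.0002
time: 5.7
ee_pos: [0.5472, -0.1587, 0.162]
tcp_rot: [-90.0, -0.1, -68.5]
wrist_force: [0.8, -2.7, -0.0]
opening: -0.0001
crown angle mod 90: -15.5 0.0035277800216564933 1184
finger r,ang 0.0484 -175.2 [ 0.547  -0.158   0.1619] [ 1.  -0.9  0.1] 5.75
```

Contact confirmed: the crown moved to -15.5° and the finger trails the arm by 20°. I continue clockwise until the finger is at about 20°.

```bash
python3 -m jog '[[1,-0.01,0.17,0,0,0,0],[1,0,0.33,0,0,0,0],[1,0.02,0.5,0,0,0,0],[1,0.06,0.66,0,0,0,0],[1,0.11,0.82,0,0,0,0]]'; python3 -m jog '[[1,0.06,0.15,0,0,0,0],[1,0.14,0.3,0,0,0,0],[1,0.23,0.44,0,0,0,0],[1,0.33,0.58,0,0,0,0],[1,0.45,0.7,0,0,0,0]]'; python3 -m jog '[[1,0.12,0.11,0,0,0,0],[1,0.26,0.22,0,0,0,0],[1,0.4,0.31,0,0,0,0],[1,0.55,0.38,0,0,0,0],[1,0.7,0.45,0,0,0,0]]'; python3 crown.py
```

```text
time: 6.25
ee_pos: [0.5497, -0.1378, 0.1615]
tcp_rot: [-90.0, 0.0, -68.5]
wrist_force: [0.8, -2.1, -0.7]
opening: -0.0007
time: 6.75
ee_pos: [0.5611, -0.1203, 0.1615]
tcp_rot: [-90.0, 0.0, -68.5]
wrist_force: [-0.7, -2.1, 0.3]
opening: 0.0001
time: 7.25
ee_pos: [0.5787, -0.1092, 0.1616]
tcp_rot: [-90.0, 0.0, -68.5]
wrist_force: [-2.5, -1.4, 1.0]
opening: 0.0001
crown angle mod 90: 1.0 0.0036971380000478003 1406
finger r,ang 0.0479 109.5 [ 0.5792 -0.1089  0.1614] [-0.1  1.1 -1. ] 7.3
```

```bash
python3 -m jog '[[1,0.16,0.05,0,0,0,0],[1,0.32,0.09,0,0,0,0],[1,0.49,0.11,0,0,0,0],[1,0.66,0.12,0,0,0,0],[1,0.82,0.11,0,0,0,0]]'; python3 -m jog '[[1,0.17,-0.02,0,0,0,0],[1,0.33,-0.06,0,0,0,0],[1,0.49,-0.11,0,0,0,0],[1,0.64,-0.17,0,0,0,0],[1,0.79,-0.25,0,0,0,0]]'; python3 -m jog '[[1,0.14,-0.09,0,0,0,0],[1,0.27,-0.19,0,0,0,0],[1,0.4,-0.31,0,0,0,0],[1,0.51,-0.43,0,0,0,0],[1,0.61,-0.56,0,0,0,0]]'; python3 -m jog '[[1,0.09,-0.14,0,0,0,0],[1,0.17,-0.29,0,0,0,0],[1,0.23,-0.44,0,0,0,0],[1,0.23,-0.44,0,0,0,0]]'; python3 crown.py
```

```text
time: 7.8
ee_pos: [0.5992, -0.1065, 0.1615]
tcp_rot: [-90.0, 0.0, -68.5]
wrist_force: [-3.3, -0.7, 0.6]
opening: 0.0001
time: 8.3
ee_pos: [0.6191, -0.1129, 0.1616]
tcp_rot: [-90.0, 0.0, -68.5]
wrist_force: [-3.0, 1.1, 1.1]
opening: -0.0
time: 8.8
ee_pos: [0.6341, -0.127, 0.1615]
tcp_rot: [-90.0, 0.0, -68.5]
wrist_force: [-2.8, 2.0, 0.0]
opening: -0.0
time: 9.2
ee_pos: [0.6401, -0.1387, 0.1615]
tcp_rot: [-90.0, -0.0, -68.5]
wrist_force: [0.7, 0.6, -0.4]
opening: -0.0002
crown angle mod 90: -5.5 0.0039801221714962755 1090
finger r,ang 0.0474 19.0 [ 0.6401 -0.1385  0.1616] [-0.5  0.5  0.1] 9.25
```

```bash
python3 -m jog '[[1,0,0,1.2,0,0,0],[1,0,0,2.6,0,0,0],[0.3,-0.5,1.1,3.6,0,0,1.6],[0,-1.2,2.6,4,0,0,3.2],[0,-2,4.2,4,0,0,4.8]]'; python3 -m jog '[[0,-0.7,1.5,0,0,0,1.6],[0,-1.5,3.1,0,0,0,3.2],[0,-2.3,4.8,0,0,0,4.3],[0,-3,6.6,0,0,0,4.3],[0,-3,6.6,0,0,0,4.3]]'
python3 - <<'E'
from h import *
o=bot.get_obs(); print(o["ee_pos"].round(4),o["tcp_rot"].round(2),o["opening"])
for c in("top","side","wrist"):
    im,P=cloud(c); save(im,c+"2")
    Q=P.reshape(-1,3);Q=Q[~np.isnan(Q[:,0])]
    B=Q[(abs(Q[:,0]-.515)<.04)&(abs(Q[:,1]-.132)<.06)&(Q[:,2]>.145)&(Q[:,2]<.205)]
    T=Q[(abs(Q[:,0]-.515)<.04)&(abs(Q[:,1]-.132)<.06)&(Q[:,2]>.194)&(Q[:,2]<.205)]
    if len(B)<10: continue
    a=np.radians(67); u=np.array([np.cos(a),np.sin(a)]); n=np.array([u[1],-u[0]])
    d=B[:,:2]-[.515,.132]
    print(c,len(B),len(T),"ztop",np.percentile(B[:,2],99.5).round(4),"along",np.percentile(d@u,[0.5,99.5]).round(4),"thick",np.percentile(d@n,[2,50,98]).round(4),"T med",np.median(T,0).round(4))
    w,v=np.linalg.eigh(np.cov(d.T)); print(np.degrees(np.arctan2(v[1,1],v[0,1])))
E
```

```text
time: 9.75
ee_pos: [0.5901, -0.0326, 0.2634]
tcp_rot: [-89.9, -0.2, -44.2]
wrist_force: [1.1, 0.7, -0.4]
opening: 0.0433
time: 10.25
ee_pos: [0.513, 0.1362, 0.2625]
tcp_rot: [-89.9, -0.1, -22.7]
wrist_force: [0.1, -0.5, -0.4]
opening: 0.0855
[0.513  0.1362 0.2625] [-8.990e+01 -6.000e-02 -2.268e+01] 0.08547637305406845
top 258 137 ztop 0.2017 along [-0.0213  0.0394] thick [-0.007  -0.0015  0.0047] T med [0.5172 0.1404 0.1974]
67.68354457999567
side 409 77 ztop 0.2008 along [-0.0241  0.0374] thick [-0.0079  0.0023  0.0052] T med [0.5168 0.1376 0.1973]
65.98403636302592
wrist 1115 629 ztop 0.2001 along [-0.0192  0.0406] thick [-0.0073 -0.0019  0.0035] T med [0.5173 0.1423 0.1976]
67.10327307859497
```

View pics/wrist2.png

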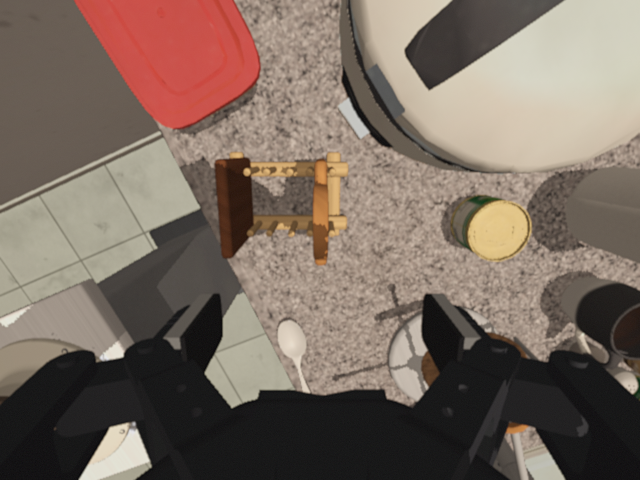

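```bash
python3 - <<'E'
import numpy as np
from h import *
im,P=cloud("top");Q=P.reshape(-1,3);Q=Q[~np.isnan(Q[:,0])];Q=Q[(Q[:,2]>.17)&(Q[:,2]<.24)&(Q[:,0]>.55)&(Q[:,1]>.05)]
d=np.hypot(Q[:,0]-.517,Q[:,1]-.14);i=np.argsort(d)[:3];print(d[i],Q[i])
E
python3 -m jog '[[0.6,0.15,0.15,-0.8,0,0,0],[0.6,0.15,0.15,-1.8,0,0,0],[0.6,0.15,0.15,-2.8,0,0,0],[0.6,0.15,0.15,-3.3,0,0,0],[0.6,0.15,0.15,-3.3,0,0,0]]'
python3 - <<'E'
from h import *
o=bot.get_obs(); print(o["ee_pos"].round(4),o["tcp_rot"].round(2),o["opening"])
im,P=cloud("side"); save(cv2.resize(im[140:260,310:430],None,fx=5,fy=5),"g1")
Q=P.reshape(-1,3);Q=Q[~np.isnan(Q[:,0])]
t=Q-o["ee_pos"]; Rt=R.from_euler('xyz',o["tcp_rot"],degrees=True).as_matrix(); t=t@Rt
m=(abs(t[:,2])<.02)&(abs(t[:,0])<.06)&(t[:,1]<-.02)&(t[:,1]>-.1)
for a,b in((-.06,-.01),(-.01,.01),(.01,.06)):
    s=t[m&(t[:,0]>a)&(t[:,0]<b)]; print(a,b,len(s), np.sort(s[:,1])[-8:].round(4) if len(s) else '', np.median(s,0).round(4))
E
```

```text
[0.10708734 0.1085526  0.1087784 ] [[0.61224395 0.1889519  0.20300986]
 [0.61265897 0.19131305 0.20122428]
 [0.61221302 0.19260439 0.20273957]]
time: 10.95
ee_pos: [0.5181, 0.1346, 0.1774]
tcp_rot: [-90.1, 0.1, -23.1]
wrist_force: [0.9, 1.5, -0.9]
opening: 0.0341
[0.5181 0.1346 0.1774] [-90.11   0.13 -23.07] 0.03414060973847987
-0.06 -0.01 152 [-0.0437 -0.0427 -0.0426 -0.0422 -0.042  -0.0417 -0.0412 -0.0201] [-0.0191 -0.0702 -0.009 ]
-0.01 0.01 11 [-0.021  -0.0208 -0.0206 -0.0205 -0.0204 -0.0202 -0.0201 -0.0201] [-0.0045 -0.0206 -0.0055]
0.01 0.06 161 [-0.0483 -0.0481 -0.0474 -0.0471 -0.0467 -0.0447 -0.0447 -0.0414] [ 0.0284 -0.0758 -0.0091]
```

View pics/g1.png

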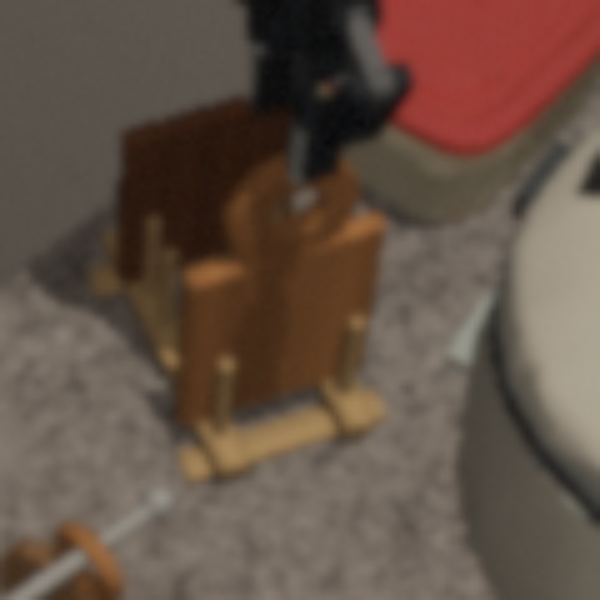

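```bash
python3 -m jog '[[0.6,-0.05,0.2,-0.4,0,0,0],[0.6,-0.05,0.2,-0.9,0,0,0],[0.6,-0.05,0.2,-1.45,0,0,0],[0.6,-0.05,0.2,-1.45,0,0,0]]' 50; python3 -m jog '[[1,0,0,0,0,0,0],[1,0,0,0,0,0,0],[1,0,0,0,0,0,0],[1,0,0,0,0,0,0],[1,0,0,0,0,0,0]]' 50; python3 -m jog '[[1,0,0,0.3,0,0,0],[1,0,0,0.7,0,0,0],[1,0,0,1.1,0,0,0],[1,0,0,1.5,0,0,0]]' 50
python3 - <<'E'
from h import *
im,P=cloud("side"); save(cv2.resize(im[120:260,310:430],None,fx=4,fy=4),"g2")
E
```

```text
time: 11.4
ee_pos: [0.5162, 0.1407, 0.1404]
tcp_rot: [-90.1, 0.1, -23.0]
wrist_force: [0.1, -0.7, 0.2]
opening: 0.0339
time: 11.9
ee_pos: [0.5174, 0.1409, 0.1432]
tcp_rot: [-90.0, -0.0, -23.0]
wrist_force: [0.0, 0.3, 2.7]
opening: 0.0106
time: 12.3
ee_pos: [0.5173, 0.1409, 0.1815]
tcp_rot: [-90.0, -0.0, -23.0]
wrist_force: [0.8, -0.5, -0.8]
opening: 0.0105
```

View pics/g2.png

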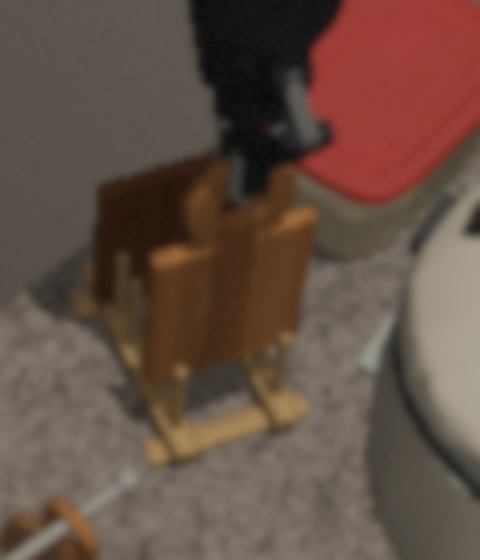

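```bash
cat > meas.py <<'E'
from h import *
o=bot.get_obs(); print(o["ee_pos"].round(4),o["tcp_rot"].round(2),o["wrist_force"].round(1))
Rt=R.from_euler('xyz',o["tcp_rot"],degrees=True).as_matrix()
for c in("side","wrist"):
    im,P=cloud(c); hsv=cv2.cvtColor(im,cv2.COLOR_RGB2HSV)
    t=(P-o["ee_pos"])@Rt
    near=(abs(t[...,0])<.03)&(abs(t[...,2])<.06)&(t[...,1]<.2)&(t[...,1]>-.09)
    wood=near&(hsv[...,1]>100); fin=near&(hsv[...,1]<70)&(abs(t[...,2])<.014)&(t[...,1]<.0)
    for n,m in(("wood",wood),("fin",fin)):
        s=t[m]
        if len(s): print(c,n,len(s),"x",np.percentile(s[:,0],[2,50,98]).round(4),"y",np.percentile(s[:,1],[.5,99.5]).round(4),"z",np.percentile(s[:,2],[1,99]).round(4))
    s=t[wood]
    for a in np.arange(-.06,.03,.006):
        q=s[(s[:,1]>a)&(s[:,1]<a+.006)]
        if len(q)>3: print("  y",a.round(3),len(q),"z",q[:,2].min().round(4),q[:,2].max().round(4))
E
python3 meas.py
```

```text
[0.5178 0.141  0.1832] [-89.91  -0.12 -22.97] [-0.3 -0.4 -0.2]
side wood 2104 x [-0.0125  0.0049  0.0233] y [-0.0548  0.1784] z [-0.0514  0.0457]
side fin 129 x [-0.018   0.0104  0.0191] y [-0.0898 -0.0418] z [-0.014   0.0017]
  y -0.06 8 z -0.0165 0.005
  y -0.054 34 z -0.0246 0.0177
  y -0.048 33 z -0.0275 0.024
  y -0.042 40 z -0.0314 0.026
  y -0.036 29 z -0.0332 0.0272
  y -0.03 34 z -0.0324 0.0277
  y -0.024 30 z -0.0335 0.026
  y -0.018 48 z -0.0317 0.0293
  y -0.012 69 z -0.0272 0.0272
  y -0.006 29 z -0.0246 0.0202
  y -0.0 106 z -0.0517 0.0471
  y 0.006 87 z -0.0502 0.0466
  y 0.012 68 z -0.0517 0.0446
  y 0.018 70 z -0.0514 0.0462
  y 0.024 71 z -0.0515 0.0478
wrist wood 6449 x [-0.0262  0.001   0.026 ] y [-0.063   0.1777] z [-0.0381  0.0516]
wrist fin 5243 x [-0.0264 -0.0051  0.0267] y [-0.0899 -0.0433] z [-0.0099  0.0137]
  y -0.06 654 z -0.0112 0.0117
  y -0.054 1497 z -0.0195 0.0211
  y -0.048 569 z -0.024 0.0271
  y -0.042 277 z 0.0239 0.03
  y -0.036 196 z 0.028 0.0316
  y -0.03 112 z 0.0297 0.0327
  y -0.024 33 z 0.0313 0.0324
  y -0.018 12 z 0.0309 0.0316
  y -0.0 513 z 0.027 0.0491
  y 0.006 327 z 0.0259 0.0504
  y 0.012 12 z 0.0474 0.0504
  y 0.018 14 z 0.0474 0.0505
  y 0.024 12 z 0.0481 0.0504
```

```bash
python3 -m jog '[[1,0,0,0.5,0,0,0],[1,0,-0.1,1.2,0,0,0],[1,-0.3,-0.9,1.3,0,0,0.5],[1,-0.9,-2,1.3,0,0,1],[1,-1.5,-3.2,1.3,0,0,1.5]]'; python3 -m jog '[[1,-0.6,-1.4,0,0,0,0.6],[1,-1.2,-2.8,0,0,0,1.2],[1,-1.5,-4.3,0,0,0,1.8],[1,-1.5,-5.8,0,0,0,2],[1,-1.5,-6.6,0,0,0,2]]'; python3 crown.py; python3 meas.py | head -3
```

```text
time: 12.95
ee_pos: [0.4792, 0.0603, 0.2131]
tcp_rot: [-90.0, 0.0, -15.3]
wrist_force: [0.7, -1.8, -0.0]
opening: 0.0107
time: 13.45
ee_pos: [0.4416, -0.1064, 0.2135]
tcp_rot: [-90.0, -0.0, -5.5]
wrist_force: [0.1, 0.9, -0.9]
opening: 0.0106
crown angle mod 90: -5.5 0.003608875360816425 1371
finger r,ang 0.1602 163.3 [ 0.4418 -0.1079  0.2132] [-0.3 -1.3 -2. ] 13.5
[ 0.4418 -0.1079  0.2132] [-9.008e+01 -1.000e-02 -5.600e+00] [-0.3 -1.3 -2. ]
side wood 1662 x [-0.0044  0.0043  0.0063] y [-0.0538  0.1165] z [-0.0505  0.0439]
side fin 130 x [-0.0178  0.0104  0.0191] y [-0.0898 -0.0415] z [-0.0137  0.0042]
```

```bash
python3 -m jog '[[1,0,-0.6,-0.4,0,0,0],[1,0,-1.2,-0.83,0,0,0],[1,0,-1.2,-0.83,0,0,0],[1,0,-1.2,-0.83,0,0,0]]'; python3 -m jog '[[1,0.25,-0.02,0,0,0,0],[1,0.5,-0.05,0,0,0,0],[1,0.8,-0.08,0,0,0,0],[1,0.8,-0.08,0,0,0,0]]'
python3 - <<'E'
from h import *
im,P=cloud("wrist"); save(im,"w3"); im,P=cloud("side"); 
a=cv2.resize(im[200:320,220:340],None,fx=4,fy=4); b=cv2.imread("pics/w3.png")[...,::-1][0:480,160:480]
save(np.hstack([a,b]),"ins")
E
```

```text
time: 14.0
ee_pos: [0.4421, -0.1334, 0.1923]
tcp_rot: [-90.0, 0.0, -5.5]
wrist_force: [0.7, 0.2, -0.6]
opening: 0.0108
time: 14.4
ee_pos: [0.4632, -0.136, 0.1918]
tcp_rot: [-90.0, 0.0, -5.4]
wrist_force: [-0.0, -0.0, -1.6]
opening: 0.0109
```

View pics/ins.png

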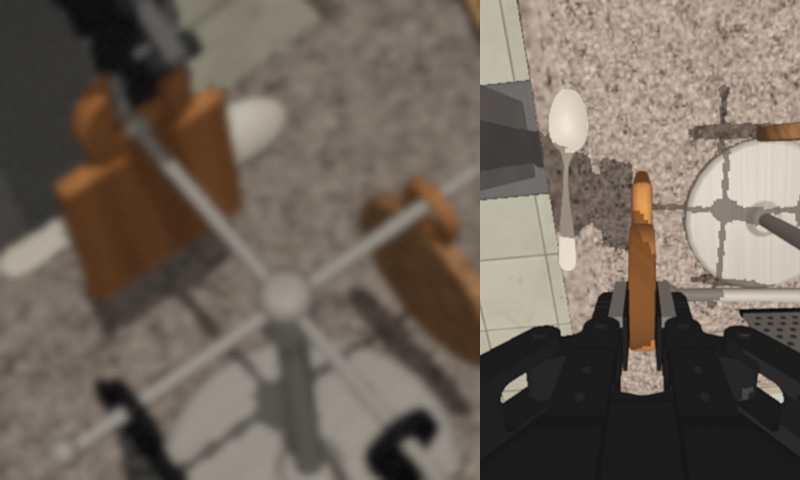

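```bash
cat > rod.py <<'E'
from h import *
o=bot.get_obs(); Rt=R.from_euler('xyz',o["tcp_rot"],degrees=True).as_matrix(); print(o["ee_pos"].round(4),o["wrist_force"].round(1))
for c in("side","wrist"):
    im,P=cloud(c); Q=P.reshape(-1,3); hsv=cv2.cvtColor(im,cv2.COLOR_RGB2HSV).reshape(-1,3); Q=Q[(~np.isnan(Q[:,0]))&(hsv[:,1]<60)&(hsv[:,2]>90)]
    Q=Q[(Q[:,2]>.208)&(Q[:,2]<.225)&(Q[:,0]>.48)&(Q[:,0]<.575)&(abs(Q[:,1]+.15)<.03)]
    if len(Q)<20: print(c,len(Q)); continue
    t=(Q-o["ee_pos"])@Rt; p=np.polyfit(t[:,0],t[:,2],1); print(c,len(Q),"rod lateral(tool z) at plane",np.polyval(p,0.01).round(4),"slope",p[0].round(3),"top z",np.percentile(Q[:,2],90).round(4), "front x",Q[:,0].min())
E
python3 rod.py; python3 meas.py|grep -v "  y"
```

```text
[ 0.4624 -0.136   0.1919] [ 0.1  0.8 -1.3]
side 138 rod lateral(tool z) at plane -0.0068 slope 0.003 top z 0.2199 front x 0.4965891069607463
wrist 2439 rod lateral(tool z) at plane -0.0037 slope 0.002 top z 0.2188 front x 0.480010408710541
[ 0.4621 -0.1361  0.192 ] [-9.00e+01  1.00e-02 -5.46e+00] [-0.7  0.4 -1.2]
side wood 1526 x [-0.0044  0.0043  0.0062] y [-0.0543  0.117 ] z [-0.0505  0.0441]
side fin 136 x [-0.015   0.0116  0.0257] y [-0.0897 -0.0193] z [-0.0138  0.0013]
wrist wood 4366 x [-0.0054  0.0003  0.0055] y [-0.0646  0.0954] z [-0.0214  0.0501]
wrist fin 5297 x [-0.0257  0.0058  0.0279] y [-0.0899 -0.024 ] z [-0.0099  0.0136]
```

```bash
python3 -m jog '[[1,0,-0.15,0,0,0,0],[1,0,-0.15,0,0,0,0],[1,0.3,-0.18,0,0,0,0],[1,0.6,-0.21,0,0,0,0],[1,0.9,-0.24,0,0,0,0]]'; python3 -m jog '[[1,0.3,-0.03,0,0,0,0],[1,0.6,-0.06,0,0,0,0],[1,0.9,-0.09,0,0,0,0],[1,1.05,-0.1,0,0,0,0],[1,1.05,-0.1,0,0,0,0]]'; python3 crown.py;  python3 -m jog '[[1,0,0,-0.15,0,0,0],[1,0,0,-0.3,0,0,0],[1,0,0,-0.45,0,0,0],[1,0,0,-0.45,0,0,0]]'; python3 -c "from h import *;print(bot.get_obs()['wrist_force'],bot.get_obs()['ee_pos'])"
```

```text
time: 15.2
ee_pos: [0.4855, -0.1423, 0.192]
tcp_rot: [-90.0, -0.0, -5.5]
wrist_force: [-0.3, -0.2, -0.6]
opening: 0.0106
time: 15.7
ee_pos: [0.5114, -0.1447, 0.1918]
tcp_rot: [-90.0, 0.0, -5.5]
wrist_force: [0.1, 0.9, -1.4]
opening: 0.0105
crown angle mod 90: -5.5 0.004326222562401413 1414
finger r,ang 0.0847 173.6 [ 0.511  -0.1446  0.1919] [-0.2  0.7 -0.7] 15.75
time: 16.15
ee_pos: [0.5105, -0.1446, 0.1801]
tcp_rot: [-90.0, 0.1, -5.5]
wrist_force: [-0.4, -0.1, -0.9]
opening: 0.0103
[-0.42755607 -0.10581233 -0.94741341] [ 0.51053155 -0.1445902   0.18012195]
```

```bash
python3 -m jog '[[1,0,0,-0.05,0,0,0],[1,0,0,-0.1,0,0,0],[1,0,0,-0.1,0,0,0]]'; python3 -m jog '[[0.8,0,0,0,0,0,0],[0.75,0,0,0.02,0,0,0],[0.7,0,0,0.05,0,0,0],[0.65,0,0,0.1,0,0,0],[0.65,0,0,0.1,0,0,0]]'; python3 -m jog '[[0.65,0,0,0.4,0,0,0],[0.65,0,0,1,0,0,0],[0.65,0,0,1.8,0,0,0],[0.65,0,0,2.8,0,0,0],[0.65,0,0,3.6,0,0,0]]'
python3 - <<'E'
from h import *
from crown import crown
im,a,f,n=crown("side"); print(a); im2,_=cloud("wrist")
save(np.hstack([cv2.resize(im[200:320,220:340],None,fx=4,fy=4),im2[:,160:480]]),"hang")
E
```

```text
time: 16.45
ee_pos: [0.511, -0.1447, 0.1794]
tcp_rot: [-90.0, -0.1, -5.5]
wrist_force: [-1.6, 1.1, 5.9]
opening: 0.0106
time: 16.95
ee_pos: [0.511, -0.1447, 0.1809]
tcp_rot: [-90.0, -0.0, -5.5]
wrist_force: [0.1, -0.7, 1.0]
opening: 0.0297
time: 17.45
ee_pos: [0.5109, -0.1447, 0.2728]
tcp_rot: [-90.0, -0.1, -5.5]
wrist_force: [0.5, 0.9, 0.7]
opening: 0.0301
-5.5
```

View pics/hang.png

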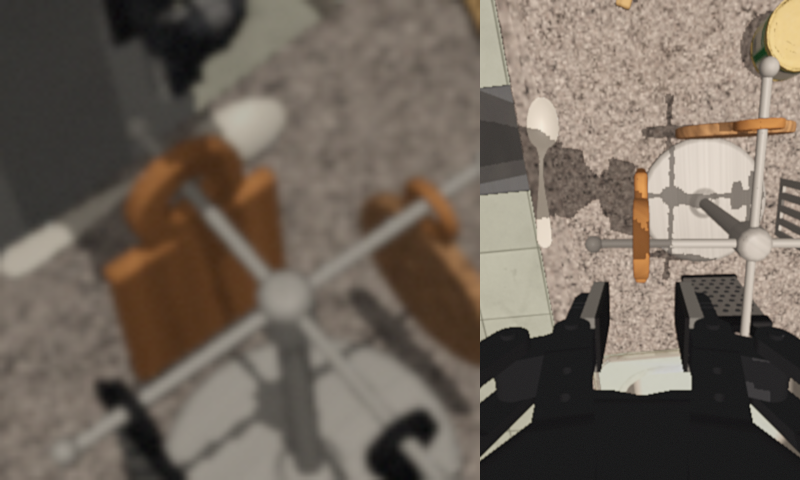

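The board hangs: the side view shows the rod through the eye at (190,190), and the wrist view shows the board midway on the arm at (640,225). Next I shut the fingers and enter the front-right sector for the full turn.

```bash
python3 -m jog '[[1,0,-0.6,0,0,0,0],[1,0.8,-1.4,0,0,0,0],[1,1.7,-1.4,0,0,0,0],[1,1.7,-1.4,0,0,0,0],[1,1.7,-1.4,0,0,0,0]]'; python3 -m jog '[[1,0,0,-0.8,0,0,0],[1,0,0,-1.8,0,0,0],[1,0,0,-2.8,0,0,0],[1,0,0,-3.6,0,0,0],[1,0,0,-4.3,0,0,0]]';python3 -m jog '[[1,0,0,0,0,0,0],[1,0,0,0,0,0,0]]'
python3 - <<'E'
from h import *
o=bot.get_obs();c=np.array([.5952,-.154]);r=.048
def pt(a): return c+r*np.array([np.cos(np.radians(a)),np.sin(np.radians(a))])
print(o["ee_pos"],((pt(210)-o["ee_pos"][:2])/.025).round(2))
for s in range(-15,-165,-25):
    print(s,[((pt(s-k)-pt(s))/.025).round(2).tolist() for k in(5,10,15,20,25)])
E
```

```text
time: 18.05
ee_pos: [0.5531, -0.1802, 0.2696]
tcp_rot: [-90.0, 0.1, -5.5]
wrist_force: [-1.1, -0.3, 0.0]
opening: -0.0
time: 18.55
ee_pos: [0.5522, -0.1796, 0.1622]
tcp_rot: [-90.0, 0.0, -5.5]
wrist_force: [-0.7, 0.4, 0.2]
opening: -0.0001
time: 18.75
ee_pos: [0.5528, -0.1797, 0.164]
tcp_rot: [-90.0, -0.0, -5.5]
wrist_force: [0.2, -0.2, 0.2]
opening: -0.0001
[ 0.55283568 -0.17967662  0.16396784] [0.03 0.07]
-15 [[-0.05, -0.16], [-0.11, -0.31], [-0.19, -0.46], [-0.28, -0.6], [-0.38, -0.74]]
-40 [[-0.11, -0.12], [-0.24, -0.24], [-0.37, -0.34], [-0.51, -0.43], [-0.66, -0.51]]
-65 [[-0.15, -0.06], [-0.31, -0.11], [-0.48, -0.15], [-0.64, -0.17], [-0.81, -0.18]]
-90 [[-0.17, 0.01], [-0.33, 0.03], [-0.5, 0.07], [-0.66, 0.12], [-0.81, 0.18]]
-115 [[-0.15, 0.08], [-0.29, 0.17], [-0.42, 0.27], [-0.55, 0.38], [-0.66, 0.51]]
-140 [[-0.1, 0.13], [-0.19, 0.27], [-0.27, 0.42], [-0.33, 0.58], [-0.38, 0.74]]
```

```bash
python3 -m jog '[[1,0,0.15,0,0,0,0],[1,-0.08,0.29,0,0,0,0],[1,-0.13,0.42,0,0,0,0],[1,-0.16,0.53,0,0,0,0],[1,-0.19,0.67,0,0,0,0]]';  python3 -m jog '[[1,-0.02,0.15,0,0,0,0],[1,-0.03,0.35,0,0,0,0],[1,-0.01,0.52,0,0,0,0],[1,0.02,0.7,0,0,0,0],[1,0.08,0.97,0,0,0,0]]'; python3 -m jog '[[1,0.06,0.15,0,0,0,0],[1,0.14,0.3,0,0,0,0],[1,0.23,0.44,0,0,0,0],[1,0.33,0.58,0,0,0,0],[1,0.45,0.7,0,0,0,0]]'; python3 -m jog '[[1,0.12,0.11,0,0,0,0],[1,0.26,0.22,0,0,0,0],[1,0.4,0.31,0,0,0,0],[1,0.55,0.38,0,0,0,0],[1,0.7,0.45,0,0,0,0]]'; python3 crown.py
python3 - <<'E'
from h import *
im,_=cloud("side"); im2,_=cloud("wrist")
save(np.hstack([cv2.resize(im[200:320,240:360],None,fx=4,fy=4),im2[:,160:480]]),"mid")
E
```

```text
time: 19.25
ee_pos: [0.5488, -0.1628, 0.1635]
tcp_rot: [-90.0, -0.0, -5.5]
wrist_force: [2.8, -4.9, 0.4]
opening: -0.0
time: 19.75
ee_pos: [0.5506, -0.1385, 0.1633]
tcp_rot: [-90.0, 0.0, -5.5]
wrist_force: [0.1, -3.0, 0.6]
opening: -0.0
time: 20.25
ee_pos: [0.562, -0.1209, 0.1633]
tcp_rot: [-90.0, 0.0, -5.5]
wrist_force: [-2.0, -1.9, 0.8]
opening: -0.0001
time: 20.75
ee_pos: [0.5797, -0.1097, 0.1632]
tcp_rot: [-90.0, 0.0, -5.5]
wrist_force: [-1.8, -1.4, -0.5]
opening: 0.0001
crown angle mod 90: -2.5 0.004534964949365163 1420
finger r,ang 0.047 108.6 [ 0.5802 -0.1094  0.1631] [-0.5 -0.1 -0. ] 20.8
```

View pics/mid.png

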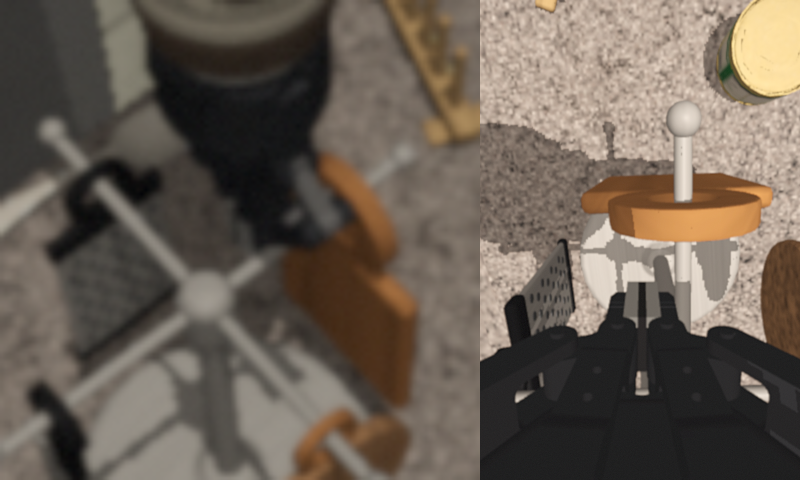

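The board is at the left (arm at 87.5°) and hanging straight, and nothing is disturbed. I continue round.

```bash
python3 -m jog '[[1,0.16,0.05,0,0,0,0],[1,0.32,0.09,0,0,0,0],[1,0.49,0.11,0,0,0,0],[1,0.66,0.12,0,0,0,0],[1,0.82,0.11,0,0,0,0]]'; python3 -m jog '[[1,0.17,-0.02,0,0,0,0],[1,0.33,-0.06,0,0,0,0],[1,0.49,-0.11,0,0,0,0],[1,0.64,-0.17,0,0,0,0],[1,0.79,-0.25,0,0,0,0]]'; python3 -m jog '[[1,0.14,-0.09,0,0,0,0],[1,0.27,-0.19,0,0,0,0],[1,0.4,-0.31,0,0,0,0],[1,0.51,-0.43,0,0,0,0],[1,0.61,-0.56,0,0,0,0]]'; python3 -m jog '[[1,0.09,-0.14,0,0,0,0],[1,0.17,-0.29,0,0,0,0],[1,0.23,-0.44,0,0,0,0],[1,0.28,-0.6,0,0,0,0],[1,0.32,-0.77,0,0,0,0]]'; python3 crown.py
```

```text
time: 21.4
ee_pos: [0.6004, -0.107, 0.1632]
tcp_rot: [-90.0, 0.0, -5.5]
wrist_force: [-2.8, 0.3, 0.1]
opening: -0.0
time: 21.9
ee_pos: [0.62, -0.1134, 0.1633]
tcp_rot: [-90.0, 0.0, -5.5]
wrist_force: [-2.6, 1.0, -0.0]
opening: 0.0001
time: 22.4
ee_pos: [0.6352, -0.1276, 0.1632]
tcp_rot: [-90.0, 0.0, -5.5]
wrist_force: [-2.7, 0.8, 0.1]
opening: -0.0002
time: 22.9
ee_pos: [0.6431, -0.1469, 0.1634]
tcp_rot: [-90.0, -0.0, -5.5]
wrist_force: [-0.6, 2.9, -0.1]
opening: 0.0001
crown angle mod 90: -10.0 0.004636242926731413 1268
finger r,ang 0.0485 7.5 [ 0.6432 -0.1477  0.1633] [-0.   0.  -0.2] 22.95
```

```bash
python3 -m jog '[[1,0.02,-0.17,0,0,0,0],[1,0.03,-0.33,0,0,0,0],[1,0.02,-0.5,0,0,0,0],[1,0,-0.67,0,0,0,0],[1,-0.04,-0.83,0,0,0,0]]'; python3 -m jog '[[1,-0.05,-0.16,0,0,0,0],[1,-0.11,-0.31,0,0,0,0],[1,-0.19,-0.46,0,0,0,0],[1,-0.28,-0.6,0,0,0,0],[1,-0.38,-0.74,0,0,0,0]]'; python3 -m jog '[[1,-0.11,-0.12,0,0,0,0],[1,-0.24,-0.24,0,0,0,0],[1,-0.37,-0.34,0,0,0,0],[1,-0.51,-0.43,0,0,0,0],[1,-0.66,-0.51,0,0,0,0]]'; python3 -m jog '[[1,-0.15,-0.06,0,0,0,0],[1,-0.31,-0.11,0,0,0,0],[1,-0.48,-0.15,0,0,0,0],[1,-0.64,-0.17,0,0,0,0],[1,-0.81,-0.18,0,0,0,0]]'; python3 crown.py
```

```text
time: 23.45
ee_pos: [0.642, -0.1678, 0.1634]
tcp_rot: [-90.0, -0.0, -5.5]
wrist_force: [-1.1, 2.7, 0.8]
opening: -0.0005
time: 23.95
ee_pos: [0.6324, -0.1862, 0.1634]
tcp_rot: [-90.0, -0.0, -5.5]
wrist_force: [1.6, 2.3, 0.7]
opening: 0.0002
time: 24.45
ee_pos: [0.6157, -0.1989, 0.1633]
tcp_rot: [-90.0, -0.0, -5.5]
wrist_force: [2.6, 1.7, 0.1]
opening: -0.0
time: 24.95
ee_pos: [0.5954, -0.2033, 0.1633]
tcp_rot: [-90.0, -0.0, -5.5]
wrist_force: [3.4, 0.8, 0.6]
opening: -0.0001
crown angle mod 90: -20.5 0.004597972753539322 1133
finger r,ang 0.0494 -90.5 [ 0.5948 -0.2034  0.1635] [-0.3 -0.4  0.7] 25.0
```

```bash
python3 -m jog '[[1,-0.17,0.01,0,0,0,0],[1,-0.33,0.03,0,0,0,0],[1,-0.5,0.07,0,0,0,0],[1,-0.66,0.12,0,0,0,0],[1,-0.81,0.18,0,0,0,0]]'; python3 -m jog '[[1,-0.15,0.08,0,0,0,0],[1,-0.29,0.17,0,0,0,0],[1,-0.42,0.27,0,0,0,0],[1,-0.55,0.38,0,0,0,0],[1,-0.66,0.51,0,0,0,0]]'; python3 -m jog '[[1,-0.1,0.13,0,0,0,0],[1,-0.19,0.27,0,0,0,0],[1,-0.27,0.42,0,0,0,0],[1,-0.31,0.52,0,0,0,0],[1,-0.31,0.52,0,0,0,0]]'; python3 crown.py
```

```text
time: 25.5
ee_pos: [0.575, -0.1987, 0.1633]
tcp_rot: [-90.0, 0.0, -5.5]
wrist_force: [2.5, -0.6, -0.1]
opening: -0.0002
time: 26.0
ee_pos: [0.5587, -0.1858, 0.1633]
tcp_rot: [-90.0, -0.0, -5.5]
wrist_force: [3.1, -1.2, 0.1]
opening: -0.0
time: 26.5
ee_pos: [0.5509, -0.1724, 0.1633]
tcp_rot: [-90.0, 0.0, -5.4]
wrist_force: [0.5, -0.0, 0.6]
opening: -0.0003
crown angle mod 90: 4.5 0.0045247945410005295 1260
finger r,ang 0.048 -157.3 [ 0.5509 -0.1725  0.1633] [-1.1  0.1  0.2] 26.55
```

The crown has gone 350°. A small last push completes the turn, then I back off and lift clear.

```bash
python3 -m jog '[[1,-0.05,0.13,0,0,0,0],[1,-0.09,0.28,0,0,0,0],[1,-0.1,0.38,0,0,0,0],[1,-0.1,0.38,0,0,0,0]]'; python3 -m jog '[[1,0.1,-0.15,0,0,0,0],[1,0.2,-0.35,0.2,0,0,0],[1,0.2,-0.35,1,0,0,0],[1,0.2,-0.35,2.2,0,0,0],[1,0.2,-0.35,3.6,0,0,0]]'; python3 -m jog '[[1,-1.5,-1,0.8,0,0,0],[1,-3,-2.5,1,0,0,0],[1,-4.5,-4,1,0,0,0],[1,-5,-4.5,1,0,0,0],[1,-5,-4.5,1,0,0,0]]'; python3 crown.py
python3 - <<'E'
from h import *
im,P=cloud("side"); im2,P2=cloud("top")
save(np.hstack([cv2.resize(im[190:340,220:370],(400,400)),cv2.resize(im2[140:340,170:450],(400,400))]),"end")
for l in("grater_eye","turner_eye","trivet_eye","eye_board","plain_board","tin_beans"):
    r=bot.regions_of("side",l)[:1]
    if r: q=P[r[0]["pixels"]];q=q[~np.isnan(q[:,0])];print(l,round(r[0]["conf"],2),np.median(q,0).round(3),np.percentile(q[:,2],98).round(3))
E
```

```text
time: 26.95
ee_pos: [0.5485, -0.1629, 0.1633]
tcp_rot: [-90.0, 0.0, -5.4]
wrist_force: [0.3, -0.0, -0.1]
opening: -0.0004
time: 27.45
ee_pos: [0.5533, -0.1725, 0.2537]
tcp_rot: [-90.0, 0.1, -5.5]
wrist_force: [0.3, 0.3, 1.1]
opening: -0.0001
time: 27.95
ee_pos: [0.4268, -0.287, 0.2792]
tcp_rot: [-90.0, -0.0, -5.7]
wrist_force: [0.5, 0.8, 0.8]
opening: 0.0
crown angle mod 90: -6.0 0.004439459765354231 1509
finger r,ang 0.2131 -141.7 [ 0.4279 -0.286   0.2789] [ 0.6  0.4 -0.2] 28.0
grater_eye 0.34 [ 0.598 -0.166  0.016] 0.156
turner_eye 0.71 [ 0.68  -0.163  0.129] 0.225
trivet_eye 0.83 [ 0.604 -0.074  0.157] 0.223
eye_board 0.41 [ 0.597 -0.158  0.219] 0.228
plain_board 0.86 [0.435 0.174 0.092] 0.136
tin_beans 0.69 [0.703 0.016 0.055] 0.059
```

View pics/end.png

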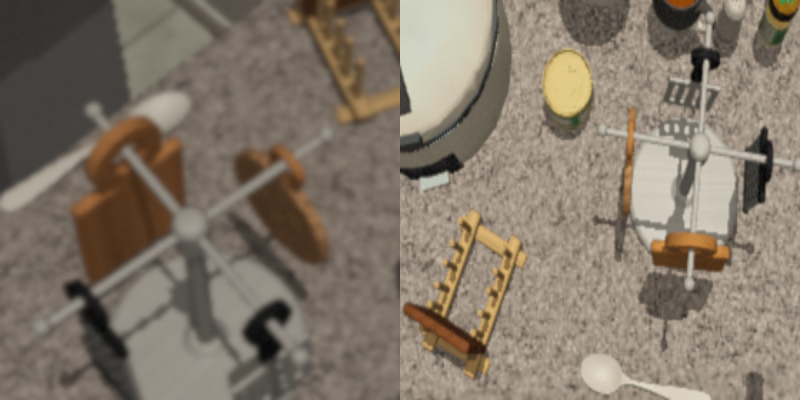

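The board is at the front (690,250) and all three tools are hanging. The plain board and the tin are where they were, and the arm is clear.

```bash
python3 -m jog '[[1,0,0,0,0,0,0],[1,0,0,0,0,0,0],[1,0,0,0,0,0,0],[1,0,0,0,0,0,0],[1,0,0,0,0,0,0]]'; python3 -c "from workcell import bot; print(bot.job_done())"
```

```text
time: 28.9
ee_pos: [0.4287, -0.2847, 0.2783]
tcp_rot: [-90.0, -0.0, -5.5]
wrist_force: [-0.2, 0.6, 0.6]
opening: -0.0002
the job is handed in; nothing more can be done
None
```

The job is done and handed in at about 29 s of the 67 s allowed; no verdict was reported. I pushed the empty hook to the front and hung the eye board on it. Then I pushed the carousel once right round clockwise, leaving the board at the front and the arm clear of everything.

**Last checks:**
- **Hook:** about 6° off straight front, against a limit of 30°.
- **Board and tools:** pictures show the board hanging upright by its eye, and the grater, turner and trivet on their hooks.
- **Plain board and tin:** both within about 2 mm of their starting positions.

**What failed or disagreed:**
- **First push missed:** the fingertips showed about 43 mm behind the reported TCP in both the side and wrist cameras, so the fingers passed over the arm without touching it. I corrected for this by measurement and everything after that went as planned.
- **Weak final detections:** the networks' final calls for the grater (0.34) and the eye board (0.41) fell on the foot and crown instead. For those two I relied on the pictures.

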